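Snap a coffee capsule shut in the capsule pliers

ROBOT

A 6-joint arm with a two-finger parallel gripper is mounted at the origin on a cart in front of the work surface, level with it; the furniture and walls round the work are solid. World frame = base frame: x ahead of the robot, y to its left, z up, the work surface at z = 0. Lengths are in m, angles in degrees, forces in N, time in s.
With the tool pointing down it reaches from about 0.225 to 0.725 m from the base axis. Payload 3.1 kg.
Tool frame: the origin (TCP) lies at the very end of the fingers, on their centre line; the grasp point (between the pads) lies 19 mm behind it; z points along the fingers, y is the line along which they close (so a half turn about z gives the same grasp; the last joint's range is limited). The gripper opens to 85 mm and grips with 20 to 120 N. Pads are 22 mm wide; open, the fingers measure 114 mm over their backs; the gripper's body (76 mm by 85 mm) begins 54 mm behind the grasp point. The pads swing forward as they close: fully open they stand 13 mm farther back than shut.
Start: joints at [-82.666, 2.75, 5.684, 92.934, 0, 82.678], TCP at [0.133, -0.508, 0.231] pointing down, gripper open.
Joint ranges: [-166.93, 166.93], [-56.73, 111.36], [-69.38, 81.34], [-121.58, 131.49], [-85.45, 84.26], [-180, 180]. Speed limits (degrees/s): [159.86, 159.86, 180, 180, 180, 180].

INTERFACE

Orientations are given as [roll, pitch, yaw] about the fixed x, y, z axes, in that order (R = Rz(yaw) Ry(pitch) Rx(roll)).
In Python, from station import robot gives the robot as it stands. The module is installed in compiled form; this text tells all that it offers.
- The arm moves only by the tool arm_command, never from a script. Its argument "series" is a list of rows, each a list of 7 numbers: the turn, a rotation vector about the tool's x, y, z in rad, then the shift along the tool's x, y, z in m, then the opening, from -1 (shut) to 1 (fully open). In form: [[wx, wy, wz, dx, dy, dz, jaw], ...]. A call has exactly 8 rows; each row shifts and turns the commanded pose from where the row before left it, along the tool's axes as they then stand; what a row does not reach is not made up. A row lasts 1/8 s, in which the tool goes at most 62.5 mm and 10.7 degrees, less where a joint would pass 70% of its speed; a pose out of reach is approached as far as the arm can. A call is refused whole if a number of a shift passes 0.0625 or a number of a turn 0.188, either way. A call with a gripper value outside its range is refused whole. The fingers move at their own pace and stop on an object; "grip_force" is the grip in N (left out, the last holds). Time passes only in rows, so rows that do not move let the fingers close, or fill a call up. It gives the time, the measured TCP pose, the force, the opening and the grip force at its end, in the units of the state.
- robot.get_obs(): the state, without advancing time (a new reading comes with each control period).
- robot.capture(name): name is "scene" or "top" or "wrist"; returns a dict with "pixels" (420x560x3 uint8, red, green, blue), "depth" (420x560 float32, m along the optical axis (not along the pixel's ray), 0 where there is no reading), "vertical_fov" (degrees; the focal length in pixels is half the picture's height over the tangent of half this angle, whatever the lens; pixels are square), "cx", "cy" (the principal point, pixels), "R" (3x3) and "t" (3): a world point X has camera coordinates R X + t. Camera axes: x right, y down, z forward; pixel columns grow to the right and rows downward; lengths in m; the calibration is good to about 2 mm. A picture is of the moment at which its call begins.
- robot.hand_in(): hands the job in; it is judged then, once.
The state is a dict: "clock": time; "q": joint angles; "joint_vel": joint speeds; "effort": joint torques, N m; "tcp_pos": TCP position; "eef_rot": TCP orientation; "wrist_force": force on the tool from outside, world axes, zero at the start; "ft_torque": the same for the moment, N m; "finger_gap": finger opening in m; "grasp_force": force on a finger pad.
Only numpy, scipy, OpenCV 4.12 (cv2) and the standard library are available. Lean on these libraries where they do the work, as an engineer would, in place of code of your own. Each camera call takes 0.05 s, during which the arm holds its last target. There are 200 camera calls.

TASK

Stand the refillable steel coffee capsule fully home in the round nest of the capsule pliers and let go of it, then swing the pliers' upper handle over and press it down until the lid snaps fully shut. Close the lid with the pliers and not with the fingers, do not force the handle on after the click, and let the pliers spring open again with the capsule still in the nest; leave the other things on the worktop alone.

Things in the scene. Friction and masses are not known exactly. Their poses are not given: they have to be found in the camera images.
- capsule_centre (a point): Centre of the refillable capsule: a plain straight-sided steel cylinder, 46 mm across and 46 mm tall without its lid, lower edge chamfered 3 to 4 mm, 0.3 to 0.5 kg, standing upright on the worktop. The point is on its axis, 23 mm above its foot; z is up along the axis; being round, its yaw does not matter. (The tapered cups nearby are throw-away pods.)
- capsule_foot (a point): Centre of the capsule's underside.
- lid_height (a joint): Height (m) of the capsule's snap-in lid, a steel disc 43 mm across, above shut: 0.006 at the start (its top 54 mm above the foot), 0 when shut (48 mm). It slides straight down. About 30 N on it takes it past half way, where it snaps shut by itself and stays shut; pressed less, it stays proud.
- lid: The same lid as a solid thing; its origin is the centre of the capsule's foot when shut.
- capsule: The whole capsule with its lid; origin at the centre of its underside.
- nest (a point): Centre of the floor of the round nest on the pliers' lower arm, where the capsule stands: a recess 48 mm across and 8 mm deep in a boss 66 mm across; floor 26 mm, rim 34 mm above the worktop. Its axes are those of the pliers: z up, x pointing from the nest towards the hinge; the handles point to -x.
- pliers: The capsule pliers, hinged like a nutcracker, 235 x 86 mm, lower arm bolted into a fixed cast foot; axes as the nest's, origin on the worktop under the nest. The hinge is 70 mm to +x of the nest, 105 mm above the worktop, its axis along y. The hinge cheeks are 40 mm wide, 30 mm long and 117 mm tall; the bolt is 53 mm long.
- handle_angle (a joint): Angle q (rad) of the upper arm about the hinge: 0 is level over the nest; it starts and rests at 1.9, leaning back past upright, away from the nest. A damped spring drives it open: 2 to 4 N at the handle all the way. A point r along it is r*cos(q) to -x of the hinge and r*sin(q) above it. It can go down to -0.22.
- upper_arm: The upper arm, ending 190 mm from the hinge, origin on the hinge. Its black grip sleeve, 28 mm wide and 18 mm thick, is the last 82 mm. Pressed at handle_top it takes about 15 N to click the lid; the resistance then falls to 2 or 3 N, and within a few mm rises steeply as the lid bottoms. Keep below 30 N: more would spoil the capsule.
- handle_top (a point): Middle of the grip sleeve's outer face (the face to press; upward when the arm is level), 165 mm along the arm from the hinge, 9 mm out from the arm's middle line. It moves with the arm.
- pod_2: Bystander: throw-away coffee pod, tapered cup 50 mm across, 43 mm tall; origin under it.
- pod_3: Bystander: another throw-away pod, 50 x 43 mm.
- pod_4: Bystander: another throw-away pod, 50 x 43 mm.
- mug_1: Bystander: mug, 92 x 127 x 95 mm.
- tin_3: Bystander: flat food tin, 86 mm across, 40 mm tall.
- spice_jar_2: Bystander: spice jar, 42 mm across, 96 mm tall.
- lemon_1: Bystander: lemon, 78 x 55 mm.
- plunger_seat (a point): Where the plunger's screw passes through the upper arm, on the arm's middle line 70 mm from the hinge. Its domed rubber foot, 30 mm across, stands 21 to 41 mm out towards the lid: it is screwed in or out afresh each time and not measured, so the arm angle at which the lid bottoms is anywhere from -0.15 to 0.15, and first contact comes 0.085 before that. It has to be felt.
Things that resemble listed ones, but are neither listed nor needed, are in the scene too. Of the things shaped like the capsule, the bare steel one is meant.

How it is judged:
By the outcome, as a careful person would: the job done as asked, in the order asked, and still so for the second after the job is handed in, with the robot touching nothing.
It also fails if it takes over 67 s, if anything falls off the work surface, if the arm or the gripper's body presses on something with over 40 N, if the wrist force passes 120 N, or if a joint passes its speed limit or range.

## Working session

There is one attempt and no reset: what is moved stays moved. The work goes in short steps, Python scripts to look and compute and a tool call to move; the robot and the scene stay as the last step left them, time stands still between calls to the robot, and variables do not carry over. Pictures are saved under pics/ and viewed, at most 10 in all, crops included, and the job is handed in when it is done.

Besides the shell and the picture viewer there is one more tool, called after ">>>" as name([rows], argument=value, ...), one row to a line, values as JSON. arm_command: Moves the arm, as the interface text tells. Its arguments: {"type":"object","properties":{"series":{"type":"array"},"grip_force":{"type":"number"}},"required":["series"]}

```bash
mkdir -p pics
cat > h.py <<'E'
import numpy as np, cv2
from station import robot
def cap(n,save=None):
    c=robot.capture(n)
    c['f']=210/np.tan(np.radians(c['vertical_fov'])/2)
    if save: cv2.imwrite('pics/'+save,c['pixels'][:,:,::-1])
    return c
def ray(c,u,v):
    R=np.array(c['R']);t=np.array(c['t'])
    return -R.T@t, R.T@np.array([(u-c['cx'])/c['f'],(v-c['cy'])/c['f'],1])
def plane(c,u,v,z):
    o,d=ray(c,u,v); return o+d*(z-o[2])/d[2]
def dep(c,u,v):
    o,d=ray(c,u,v); return o+d*c['depth'][int(v),int(u)]
def cloud(c):
    v,u=np.mgrid[0:420,0:560]; Z=c['depth']
    P=np.stack([(u-c['cx'])/c['f']*Z,(v-c['cy'])/c['f']*Z,Z],-1)
    W=(P-np.array(c['t']))@np.array(c['R']); W[Z==0]=np.nan
    return W
def proj(c,X):
    p=np.array(c['R'])@X+np.array(c['t']); return c['f']*p[0]/p[2]+c['cx'],c['f']*p[1]/p[2]+c['cy']
E
python3 - <<'E'
from h import *
a=cap('scene','s0.png');b=cap('top','t0.png')
for c in(a,b): print(-np.array(c['R']).T@c['t'],c['f'],c['cx'],c['cy'])
np.savez('v0.npz',top=b['pixels'])
print(robot.get_obs())
E
```

```text
[-0.16965073  1.06540426  0.83219809] 530.2888072962852 285.9051497546028 216.5042959834842
[0.3776181  0.15519574 1.34519522] 514.7751839132595 283.8930395378863 218.67233236328897
{'clock': 0.1, 'q': array([-8.26665175e+01,  2.78888252e+00,  5.59956661e+00,  9.29346586e+01,
       -2.16892347e-04,  8.26775095e+01]), 'joint_vel': array([ 0.11258231, -0.05225366,  0.16020588,  0.06298729, -0.05598686,
       -0.00637822]), 'effort': array([ 3.15523146e-03, -3.39852762e+01,  3.20935249e+01,  1.58666109e-02,
       -6.57259557e-05,  2.92059880e-06]), 'tcp_pos': array([ 0.13274561, -0.5073551 ,  0.23022316]), 'eef_rot': array([-1.79877009e+02, -1.55859049e-02,  1.46559565e+01]), 'wrist_force': array([-0.05643916,  0.00471245, -0.52645404]), 'ft_torque': array([-0.02379508,  0.00085223,  0.03660858]), 'grasp_force': 0.0, 'finger_gap': 0.085444654947183}
```

View pics/s0.png

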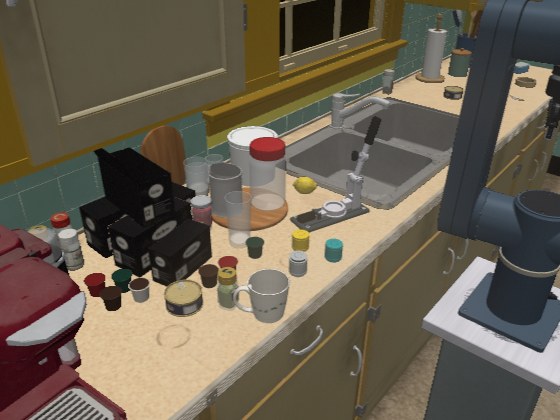

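View pics/t0.png

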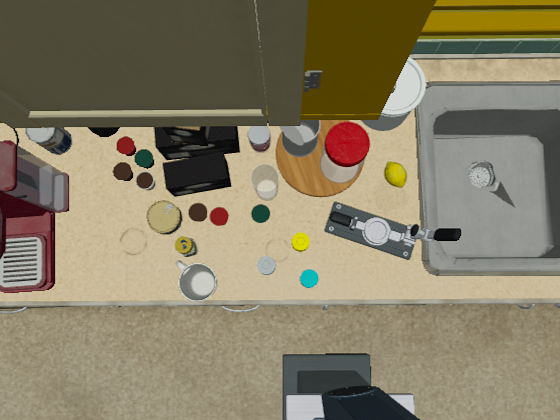

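Run:
```python
from h import *
b=cap('top');a=cap('scene')
W=cloud(b)
for n,(u,v) in dict(caps=(266,265),nest=(376,232),yel=(301,241),teal=(309,279),grip=(448,235)).items(): print(n,W[v,u],np.round(plane(b,u,v,.054),3))
g=cv2.cvtColor(b['pixels'],cv2.COLOR_RGB2GRAY)
# capsule: points at height 
m=(np.abs(W[...,2]-.052)<.01)
m2=np.zeros_like(m);m2[250:282,250:284]=1
P=W[m&m2];print('caps pts',len(P),P.min(0),P.max(0),np.median(P,0), P.mean(0))
# pliers foot region
reg=np.zeros_like(m);reg[195:265,318:425]=1
for lo,hi in((.004,.022),(.022,.031),(.031,.04),(.04,.08),(.08,.2)):
    s=reg&(W[...,2]>lo)&(W[...,2]<hi);P=W[s]
    if len(P)<5: print(lo,len(P));continue
    r=cv2.minAreaRect((P[:,:2]*1000).astype(np.float32));print(lo,hi,len(P),np.round(np.median(P,0),4),r)
def crop(c,u0,v0,w,h,k):
    return cv2.resize(c['pixels'][v0:v0+h,u0:u0+w,::-1],(w*k,h*k),interpolation=cv2.INTER_CUBIC)
cv2.imwrite('pics/c1.png',np.vstack([crop(b,240,190,190,70,4),crop(a,220,215,190,70,4)]))
```

```text
caps [0.46904674 0.20838506 0.05411381] [0.469 0.208 0.054]
nest [ 0.55475408 -0.07487481  0.02394984] [ 0.551 -0.07   0.054]
yel [0.52971545 0.11992743 0.04787361] [0.529 0.12  0.054]
teal [0.4336132  0.10114258 0.05352332] [0.434 0.101 0.054]
grip [ 0.51454993 -0.18303872  0.26942442] [ 0.542 -0.251  0.054]
caps pts 253 [0.44922339 0.18849825 0.04216582] [0.49271816 0.23136207 0.06187375] [0.46937984 0.21077829 0.05337501] [0.47021244 0.20995338 0.05288389]
0.004 0.022 2093 [ 0.565  -0.0498  0.0116] ((564.9281005859375, -66.3505859375), (281.7638244628906, 183.40176391601562), 89.6165771484375)
0.022 0.031 491 [ 0.5676 -0.0647  0.027 ] ((562.576904296875, -49.666221618652344), (198.8284912109375, 65.0807876586914), 79.59654235839844)
0.031 0.04 467 [ 0.5719 -0.0535  0.0342] ((562.53466796875, -53.317283630371094), (202.38551330566406, 64.29396057128906), 79.87093353271484)
0.04 0.08 109 [ 0.5404 -0.1277  0.0453] ((563.51318359375, -88.56776428222656), (146.24395751953125, 36.97713088989258), 58.11616134643555)
0.08 0.2 368 [ 0.5303 -0.136   0.1272] ((535.624267578125, -139.55418395996094), (36.52869415283203, 53.957305908203125), 88.3863525390625)
```

View pics/c1.png

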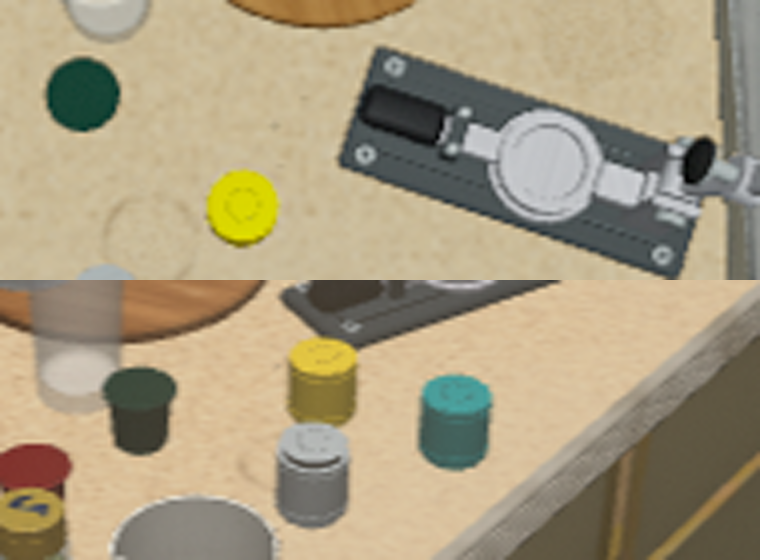

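The top view shows the bare steel capsule at (266,265). Things that could be taken for it are the yellow capsule (301,241), the teal capsule (309,279), the dark green pod (261,213) and the other pods near (219,216). The crop confirms the steel one, with its lid proud. The nest is at about (376,231). The handle leans back at (448,235), and the pliers' x axis points right and slightly down in the picture.

>>> arm_command([
  [0,0,0,0.038,-0.0456,0,1],
  [0,0,0,0.038,-0.0456,0,1],
  [0,0,0,0.038,-0.0456,0,1],
  [0,0,0,0.038,-0.0456,0,1],
  [0,0,0,0.038,-0.0456,0,1],
  [0,0,0,0.038,-0.0456,0,1],
  [0,0,0,0.038,-0.0456,0,1],
  [0,0,0,0.038,-0.0456,0,1],
])

```text
clock: 1.2
tcp_pos: [0.3351, -0.0763, 0.2314]
eef_rot: [179.9, -0.1, 14.6]
wrist_force: [0.6, -0.6, -0.2]
finger_gap: 0.0851
grasp_force: 0.0
```

>>> arm_command([
  [0,0,0,0.0406,-0.0486,0,1],
  [0,0,0,0.0406,-0.0486,0,1],
  [0,0,0,0.0406,-0.0486,0,1],
  [0,0,0,0.0406,-0.0486,0,1],
  [0,0,0,0.0406,-0.0486,0,1],
  [0,0,-0.165,0,0,0,1],
  [0,0,-0.165,0,0,0,1],
  [0,0,-0.165,0,0,0,1],
])

```text
clock: 2.2
tcp_pos: [0.4694, 0.1985, 0.2307]
eef_rot: [-179.7, -0.1, 43.9]
wrist_force: [-0.0, 0.9, 0.6]
finger_gap: 0.0854
grasp_force: 0.0
```

>>> arm_command([
  [0,0,-0.165,0,0,0,1],
  [0,0,-0.165,0,0,0,1],
  [0,0,-0.165,0,0,0,1],
  [0,0,0,0,0,0,1],
  [0,0,0,0,0,0,1],
  [0,0,0,0,0,0,1],
  [0,0,0,0,0,0,1],
  [0,0,0,0,0,0,1],
])

```text
clock: 3.2
tcp_pos: [0.4695, 0.1982, 0.2313]
eef_rot: [-179.8, -0.3, 71.9]
wrist_force: [0.7, -0.3, -0.4]
finger_gap: 0.0857
grasp_force: 0.0
```

Run:
```python
from h import *
o=robot.get_obs();print({k:np.round(o[k],3) for k in('clock','q','tcp_pos','eef_rot','wrist_force')})
c=cap('wrist','w1.png');b=cap('top')
print('cam',-np.array(c['R']).T@c['t'],c['f'])
W=cloud(c);m=(W[...,2]>.0505)&(W[...,2]<.058)&(np.hypot(W[...,0]-.47,W[...,1]-.21)<.035)
P=W[m];print(len(P),P.mean(0),(P.min(0)+P.max(0))/2,np.ptp(P,0))
m8=m.astype(np.uint8);k,_=cv2.findContours(m8,0,2);k=max(k,key=cv2.contourArea);e=cv2.fitEllipse(k);print(e,plane(c,*e[0],.054))
Wb=cloud(b);print('cab z',np.nanmedian(Wb[60:100,150:250,2]))
# plate: dark grey contour
hsv=cv2.cvtColor(b['pixels'],cv2.COLOR_RGB2HSV)
d=((hsv[...,2]<110)).astype(np.uint8);d[:,:318]=0;d[:,418:]=0;d[:195]=0;d[265:]=0
k,_=cv2.findContours(d,0,2);k=max(k,key=cv2.contourArea);X=np.array([plane(b,*p[0],.011)[:2]*1000 for p in k],np.float32)
print('plate',cv2.minAreaRect(X))
g=cv2.GaussianBlur(cv2.cvtColor(b['pixels'],cv2.COLOR_RGB2GRAY),(3,3),0)
br=(g[205:260,345:410]>140).astype(np.uint8)
br=cv2.morphologyEx(br,cv2.MORPH_OPEN,cv2.getStructuringElement(2,(15,15)))
k,_=cv2.findContours(br,0,2);k=max(k,key=cv2.contourArea);e=cv2.fitEllipse(k);u,v=e[0][0]+345,e[0][1]+205
print('boss',e,plane(b,u,v,.034))
```

```text
{'clock': np.float64(3.2), 'q': array([ 15.142,   0.426,   3.308,  92.885,   0.321, 123.241]), 'tcp_pos': array([0.47 , 0.198, 0.231]), 'eef_rot': array([-179.821,   -0.267,   71.901]), 'wrist_force': array([ 0.733, -0.29 , -0.371])}
cam [0.49160331 0.26513496 0.37303091] 353.7853213415306
1669 [0.47154035 0.20846849 0.05275432] [0.47150251 0.20796083 0.05290181] [0.04279916 0.04323251 0.00468687]
((278.7132873535156, 171.96792602539062), (45.06748962402344, 45.684814453125), 90.43098449707031) [0.4716659  0.20879093 0.054     ]
cab z 0.5945691811782141
plate ((561.275146484375, -64.31080627441406), (231.15782165527344, 83.7145767211914), 70.7728500366211)
boss ((30.977962493896484, 25.79971694946289), (26.74001693725586, 28.363327026367188), 106.77456665039062) [ 0.55651486 -0.07317323  0.034     ]
```

View pics/w1.png

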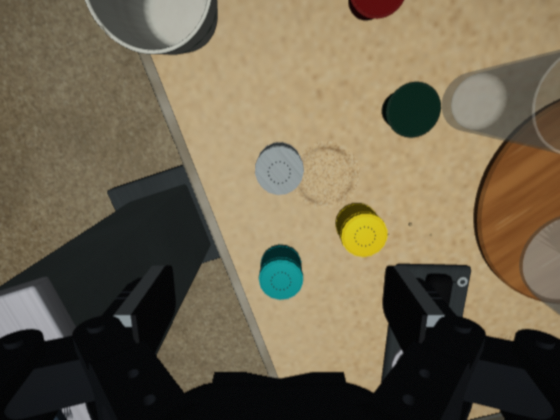

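The wrist view shows the steel capsule at (279,168), with yellow at (364,235), teal at (281,278) and the mug well clear at (150,15). I'm descending to grasp.

>>> arm_command([
  [0,0,0,0.0104,-0.0012,0.05,1],
  [0,0,0,0,0,0.05,1],
  [0,0,0,0,0,0.045,1],
  [0,0,0,0,0,0.03,1],
  [0,0,0,0,0,0.02,1],
  [0,0,0,0,0,0.015,1],
  [0,0,0,0,0,0.007,1],
  [0,0,0,0,0,0,1],
])

```text
clock: 4.3
tcp_pos: [0.4713, 0.2096, 0.0144]
eef_rot: [-179.8, -0.3, 71.9]
wrist_force: [0.6, 0.1, -0.0]
finger_gap: 0.0853
grasp_force: 0.0
```

>>> arm_command([
  [0,0,0,0,0,0,1],
  [0,0,0,0,0,0,-0.2],
  [0,0,0,0,0,0,-0.2],
  [0,0,0,0,0,0,-0.2],
  [0,0,0,0,0,0,-0.2],
  [0,0,0,0,0,0,-0.2],
  [0,0,0,0,0,0,-0.2],
  [0,0,0,0,0,0,-0.2],
], grip_force=35)

```text
clock: 5.3
tcp_pos: [0.4722, 0.2097, 0.0152]
eef_rot: [-179.9, -0.3, 71.9]
wrist_force: [1.4, -0.9, 5.2]
finger_gap: 0.0448
grasp_force: 36.8
```

>>> arm_command([
  [0,0,0,0,0,-0.02,-0.2],
  [0,0,0,0,0,-0.04,-0.2],
  [0,0,0,0,0,-0.05,-0.2],
  [0,0,0,0,0,-0.05,-0.2],
  [0,0,0,0,0,-0.015,-0.2],
  [0,0,0,0,0,0,-0.2],
  [0,0,0,0,0,0,-0.2],
  [0,0,0,0,0,0,-0.2],
])

```text
clock: 6.3
tcp_pos: [0.47, 0.2083, 0.1864]
eef_rot: [-179.6, -0.1, 71.9]
wrist_force: [-0.4, -0.1, -3.4]
finger_gap: 0.0451
grasp_force: 36.9
```

Run:
```python
from h import *
b=cap('top');c=cap('wrist','w2.png');W=cloud(b)
s=(W[...,2]>.08)&(W[...,2]<.5)&(W[...,0]>.4)&(W[...,0]<.95)&(W[...,1]<.3)&(W[...,1]>-.4)
lab,n=0,0
n,lab,st,ce=cv2.connectedComponentsWithStats(s.astype(np.uint8))
for i in range(1,n):
    if st[i,4]>20:
        P=W[lab==i];print(ce[i].round(),st[i,4],P.min(0).round(3),P.max(0).round(3))
o=robot.get_obs();print(o['tcp_pos'],o['finger_gap'],o['wrist_force'])
```

```text
[319. 111.] 6577 [ 0.707 -0.187  0.08 ] [0.95 0.3  0.5 ]
[344. 149.] 2150 [ 0.683 -0.035  0.08 ] [0.789 0.071 0.218]
[264. 177.] 391 [0.639 0.176 0.08 ] [0.707 0.243 0.148]
[429. 234.] 793 [ 0.503 -0.206  0.08 ] [ 0.563 -0.122  0.288]
[0.47062396 0.20841898 0.18751701] 0.04542342000300663 [-0.65237863  0.05792351 -3.65915024]
```

View pics/w2.png

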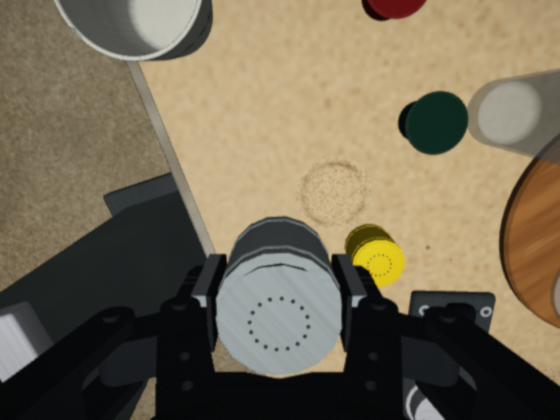

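The wrist view shows the capsule held upright between the pads at (280,300), and nothing else moved. Next I'll refine the nest position from both fixed cameras.

```bash
cat > nest.py <<'E'
from h import *
n0=np.array([.5565,-.0732,.034]);out=[]
for nm in('top','scene'):
    c=cap(nm);K=8
    u0,v0=[int(x)-26 for x in proj(c,n0)]
    im=c['pixels'][v0:v0+52,u0:u0+52,::-1].copy()
    big=cv2.resize(im,None,fx=K,fy=K,interpolation=cv2.INTER_CUBIC)
    # rectify to the rim plane, 0.25 mm/px around n0 (400 px = 100 mm)
    src=np.float32([proj(c,n0+[x,y,0]) for x,y in((-.05,-.05),(.05,-.05),(.05,.05),(-.05,.05))])
    H=cv2.getPerspectiveTransform(src,np.float32([(0,0),(400,0),(400,400),(0,400)]))
    r=cv2.warpPerspective(c['pixels'][:,:,::-1],H,(400,400),flags=cv2.INTER_CUBIC);g=cv2.GaussianBlur(cv2.cvtColor(r,cv2.COLOR_BGR2GRAY),(0,0),4)
    for R in(33,24):
        for p2 in (20,):
            C=cv2.HoughCircles(g,cv2.HOUGH_GRADIENT_ALT if 0 else cv2.HOUGH_GRADIENT,1,200,param1=40,param2=p2,minRadius=int(R*4-6),maxRadius=int(R*4+6))
            if C is not None:
                x,y,q=C[0][0];print(nm,R,q/4,'centre',n0[0]-.05+x/4000,n0[1]-.05+y/4000)
                cv2.circle(r,(int(x),int(y)),int(q),(0,0,255) if R==33 else (0,255,0),1)
    out.append(r)
    o,d=ray(c,*proj(c,n0));print('ray',d/d[2])
cv2.imwrite('pics/n1.png',np.hstack(out))
E
python3 nest.py
```

```text
top 33 34.35 centre 0.5581249984502792 -0.07407499916553498
ray [-0.13642659  0.17418897  1.        ]
ray [-0.90973749  1.42646828  1.        ]
```

View pics/n1.png

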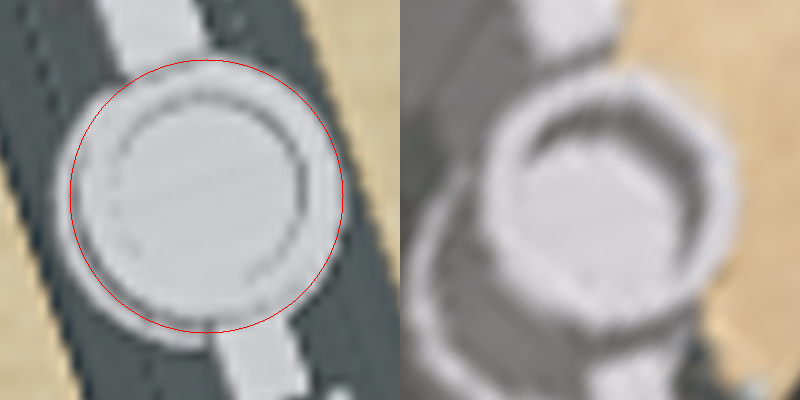

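The rectified top view (left) has the rim centre at about (210,185) and the scene view (right) at about (607,203), so they disagree by about 4 mm in y. I'll settle it with a wrist view on the way.

>>> arm_command([
  [0,0,0,-0.035,0,0,-0.2],
  [0,0,0,-0.045,0,0,-0.2],
  [0,0,0,-0.05,0,0,-0.2],
  [0,0,0,-0.045,0,0,-0.2],
  [0,0,0,-0.03,0,0,-0.2],
  [0,0,0,0,0,0,-0.2],
  [0,0,0,0,0,0,-0.2],
  [0,0,0,0,0,0,-0.2],
])

```text
clock: 7.5
tcp_pos: [0.4082, 0.0145, 0.1884]
eef_rot: [-179.8, -0.3, 72.0]
wrist_force: [-0.5, -0.3, -3.0]
finger_gap: 0.0447
grasp_force: 36.9
```

Run:
```python
from h import *
n0=np.array([.5585,-.075,.034]);out=[]
print(robot.get_obs()['tcp_pos'])
for nm in('top','wrist'):
    c=cap(nm,'w3.png' if nm=='wrist' else None);print(nm,proj(c,n0))
    src=np.float32([proj(c,n0+[x,y,0]) for x,y in((-.05,-.05),(.05,-.05),(.05,.05),(-.05,.05))])
    H=cv2.getPerspectiveTransform(src,np.float32([(0,0),(400,0),(400,400),(0,400)]))
    r=cv2.warpPerspective(c['pixels'][:,:,::-1],H,(400,400),flags=cv2.INTER_CUBIC)
    g=cv2.GaussianBlur(cv2.cvtColor(r,cv2.COLOR_BGR2GRAY).astype(np.float32),(0,0),3)
    # darkest point near the recess edge (floor shadow seam) and steepest fall near the outer edge, per ray
    pts=[]
    for a in np.radians(np.arange(0,360,4)):
        rr=np.arange(115,150,.5);v=cv2.remap(g,(200+rr*np.cos(a)).astype(np.float32)[None],(200+rr*np.sin(a)).astype(np.float32)[None],1)[0]
        d=np.diff(v);i=d.argmin()
        if d[i]<-2.5 and 3<i<len(d)-3: pts.append((200+rr[i]*np.cos(a),200+rr[i]*np.sin(a)))
    pts=np.array(pts)
    best=None
    from itertools import combinations
    rng=np.random.default_rng(0)
    for _ in range(3000):
        i,j=rng.choice(len(pts),2,False);p,q=pts[i],pts[j];m=(p+q)/2;h=132**2-((p-q)**2).sum()/4
        if h<0 or h>132**2*.9: continue
        n=np.array([-(q-p)[1],(q-p)[0]]);n=n/np.linalg.norm(n)
        for s in(1,-1):
            ce=m+s*n*h**.5
            k=np.abs(np.hypot(*(pts-ce).T)-132)<3
            if best is None or k.sum()>best[0]: best=(k.sum(),ce,k)
    ce=pts[best[2]]
    from scipy.optimize import least_squares
    s=least_squares(lambda x:np.hypot(*(ce-x[:2]).T)-132,best[1]).x
    print(nm,len(pts),best[0],s,'centre',n0[:2]-.05+s/4000)
    for p in ce: cv2.circle(r,tuple(int(t) for t in p),2,(0,255,0),-1)
    cv2.circle(r,tuple(int(t) for t in s),132,(0,0,255),1);cv2.circle(r,tuple(int(t) for t in s),96,(255,0,0),1)
    out.append(r)
cv2.imwrite('pics/n2.png',np.hstack(out))
```

```text
[0.40816365 0.0145396  0.18842127]
top (np.float64(376.66395162977136), np.float64(230.02927824270927))
top 58 33 [206.60891219 199.88091217] centre [ 0.56015223 -0.07502977]
wrist (np.float64(472.3568671736769), np.float64(231.96965315249037))
wrist 70 38 [205.04288846 196.57249417] centre [ 0.55976072 -0.07585688]
```

View pics/n2.png

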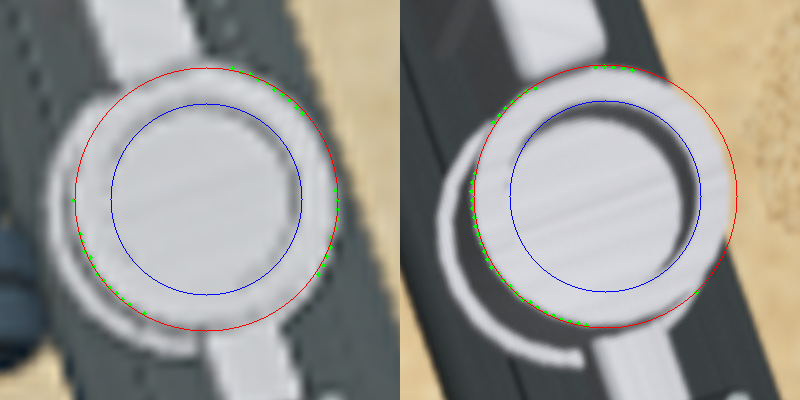

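Both views agree on a nest centre of about (0.560, −0.0757). The wrist view is at the right, with its rim circle fitted at (605,197) in the rectified picture. I'm moving over the nest now.

>>> arm_command([
  [0,0,0,-0.008,0.036,0,-0.2],
  [0,0,0,-0.01,0.045,0,-0.2],
  [0,0,0,-0.01,0.045,0,-0.2],
  [0,0,0,-0.007,0.03,0,-0.2],
  [0,0,0,-0.003,0.0162,0,-0.2],
  [0,0,0,0,0,0,-0.2],
  [0,0,0,0,0,0,-0.2],
  [0,0,0,0,0,0,-0.2],
])

```text
clock: 8.6
tcp_pos: [0.5593, -0.075, 0.1878]
eef_rot: [-179.8, -0.3, 72.0]
wrist_force: [-0.3, 0.8, -2.9]
finger_gap: 0.0447
grasp_force: 37.2
```

>>> arm_command([
  [0,0,0,0.0005,0.0008,0.03,-0.2],
  [0,0,0,0,0,0.04,-0.2],
  [0,0,0,0,0,0.03,-0.2],
  [0,0,0,0,0,0.02,-0.2],
  [0,0,0,0,0,0.01,-0.2],
  [0,0,0,0,0,0,-0.2],
  [0,0,0,0,0,0,-0.2],
  [0,0,0,0,0,0,-0.2],
])

```text
clock: 9.6
tcp_pos: [0.5616, -0.0751, 0.0592]
eef_rot: [-180.0, -0.3, 71.9]
wrist_force: [0.5, -0.3, -4.1]
finger_gap: 0.045
grasp_force: 37.1
```

>>> arm_command([
  [0,0,0,0,0,0.003,-0.2],
  [0,0,0,0,0,0.003,-0.2],
  [0,0,0,0,0,0.002,-0.2],
  [0,0,0,0,0,0.002,-0.2],
  [0,0,0,0,0,0.002,-0.2],
  [0,0,0,0,0,0.001,-0.2],
  [0,0,0,0,0,0,-0.2],
  [0,0,0,0,0,0,-0.2],
])

```text
clock: 10.6
tcp_pos: [0.5609, -0.0753, 0.0452]
eef_rot: [-179.9, -0.2, 71.9]
wrist_force: [-1.2, -2.7, -0.3]
finger_gap: 0.0447
grasp_force: 37.5
```

>>> arm_command([
  [0,0,0,0,0,0.001,-0.2],
  [0,0,0,0,0,0.001,-0.2],
  [0,0,0,0,0,0.001,-0.2],
  [0,0,0,0,0,0.001,-0.2],
  [0,0,0,0,0,0.001,-0.2],
  [0,0,0,0,0,0,-0.2],
  [0,0,0,0,0,0,-0.2],
  [0,0,0,0,0,0,-0.2],
])

```text
clock: 11.6
tcp_pos: [0.5609, -0.0757, 0.0413]
eef_rot: [-179.9, -0.2, 71.9]
wrist_force: [-3.3, -5.5, 5.2]
finger_gap: 0.0446
grasp_force: 37.9
```

>>> arm_command([
  [0,0,0,-0.001,-0.0003,0,-0.2],
  [0,0,0,0,0,0.001,-0.2],
  [0,0,0,0,0,0,-0.2],
  [0,0,0,0,0,0,-0.2],
  [0,0,0,0,0,0,-0.2],
  [0,0,0,0,0,0,-0.2],
  [0,0,0,0,0,0,-0.2],
  [0,0,0,0,0,0,-0.2],
])

```text
clock: 12.6
tcp_pos: [0.5609, -0.0758, 0.0412]
eef_rot: [-180.0, -0.3, 71.9]
wrist_force: [-2.8, -2.4, 9.3]
finger_gap: 0.0451
grasp_force: 38.3
```

>>> arm_command([
  [0,0,0,0,0,-0.001,0.1],
  [0,0,0,0,0,0,0.5],
  [0,0,0,0,0,0,0.9],
  [0,0,0,0,0,0,0.9],
  [0,0,0,0,0,0,0.9],
  [0,0,0,0,0,0,0.9],
  [0,0,0,0,0,-0.01,0.9],
  [0,0,0,0,0,-0.02,0.9],
])

```text
clock: 13.6
tcp_pos: [0.5592, -0.0755, 0.0696]
eef_rot: [-179.7, -0.3, 71.9]
wrist_force: [-0.6, -0.8, 0.4]
finger_gap: 0.0812
grasp_force: 0.0
```

>>> arm_command([
  [0,0,0,0,0,-0.03,0.9],
  [0,0,0,0,0,-0.05,0.9],
  [0,0,0,0,0,-0.05,0.9],
  [0,0,0,0,0,-0.05,0.9],
  [0,0,0,0,0,-0.03,0.9],
  [0,0,0,0,0,0,0.9],
  [0,0,0,0,0,0,0.9],
  [0,0,0,0,0,0,0.9],
])

```text
clock: 14.6
tcp_pos: [0.5595, -0.0767, 0.2777]
eef_rot: [-179.6, -0.3, 71.9]
wrist_force: [0.1, -0.7, 0.3]
finger_gap: 0.0809
grasp_force: 0.0
```

Run:
```python
from h import *
c=cap('wrist','w4.png');W=cloud(c)
o=robot.get_obs();print(o['tcp_pos'],o['q'],o['wrist_force'])
m=(W[...,2]>.07)&(W[...,2]<.095)&(np.hypot(W[...,0]-.56,W[...,1]+.076)<.035);P=W[m]
print(len(P),P.mean(0),(P.min(0)+P.max(0))/2,np.ptp(P,0),np.median(P[:,2]),np.percentile(P[:,2],[10,90]))
T=P[P[:,2]>.074];A=np.c_[T[:,:2],np.ones(len(T))];print('tilt',np.linalg.lstsq(A,T[:,2],rcond=None)[0])
```

```text
[ 0.55952013 -0.07666317  0.27774255] [-14.76182165  10.23790618  19.1641227   99.28888853   0.27871613
  93.31720068] [ 0.52772348 -0.04463705 -0.98781325]
1584 [ 0.55992792 -0.07577118  0.07799358] [ 0.55952947 -0.07655223  0.0759102 ] [0.04505215 0.04409553 0.01180719] 0.07857765934172359 [0.07695918 0.07958325]
tilt [-0.00321009  0.00435282  0.08077255]
```

View pics/w4.png

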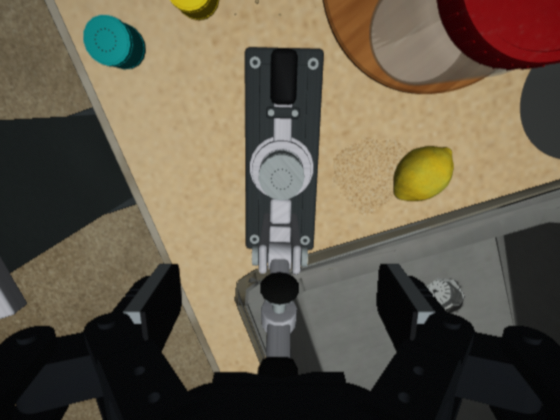

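The wrist view shows the capsule standing in the nest at (281,173), with its lid at z of about 0.079 to 0.080 and level, so it is fully home. The upper handle leans back, its end at (280,287). Next: shut the fingers, go over the handle and get behind it.

>>> arm_command([
  [0,0,0,0,0,-0.03,-1],
  [0,0,0,0,0,-0.037,-1],
  [0,0,0,-0.03,0,0,-1],
  [0,0,0,-0.05,0,0,-1],
  [0,0,0,-0.05,0,0,-1],
  [0,0,0,-0.035,0,0,-1],
  [0,0,0,-0.015,0,0,-1],
  [0,0,0,0,0,0,-1],
])

```text
clock: 15.65
tcp_pos: [0.5043, -0.2485, 0.345]
eef_rot: [-179.7, -0.3, 71.8]
wrist_force: [0.2, 0.3, 0.3]
finger_gap: 0.0
grasp_force: 0.0
```

>>> arm_command([
  [0,0,0,0,0,0.03,-1],
  [0,0,0,0,0,0.03,-1],
  [0,0,0,0,0,0.02,-1],
  [0,0.12,0,0,0,0,-1],
  [0,0.12,0,0,0,0,-1],
  [0,0.11,0,0,0,0,-1],
  [0,0,0,0,0,0,-1],
  [0,0,0,0,0,0,-1],
])

```text
clock: 16.65
tcp_pos: [0.5049, -0.2467, 0.2661]
eef_rot: [-179.8, -20.3, 71.9]
wrist_force: [0.7, 0.2, 0.2]
finger_gap: -0.0
grasp_force: 0.0
```

```bash
cat > st.py <<'E'
from h import *
T=np.array([np.cos(np.radians(71.9)),np.sin(np.radians(71.9))]);L=np.array([T[1],-T[0]]);H=np.array([.5599,-.0757])-.07*T
o=robot.get_obs();d=o['tcp_pos'][:2]-H;f=o['wrist_force']
print('s %.4f lat %.4f z %.4f'%(d@T,d@L,o['tcp_pos'][2]),o['eef_rot'].round(1),'F T %.1f L %.1f z %.1f'%(f[:2]@T,f[:2]@L,f[2]),o['q'].round(1),o['clock'])
E
python3 st.py; python3 -c "
from h import *
from st import T,L,H
c=cap('scene','s5.png')
cv2.imwrite('pics/s5c.png',cv2.resize(c['pixels'][60:270,260:500,::-1],None,fx=2.5,fy=2.5,interpolation=2))
W=cloud(cap('top'));m=(W[...,2]>.22)&(W[...,2]<.3)&(np.hypot(W[...,0]-.515,W[...,1]+.19)<.04)
P=W[m];D=P[:,:2]-H;print(len(P),'s',np.percentile(D@T,[5,50,95]),'lat',np.percentile(D@L,[5,50,95]))"
```

```text
s -0.1096 lat 0.0009 z 0.2661 [-179.8  -20.3   71.9] F T 0.4 L 0.6 z 0.2 [-43.2  15.5  21.6 105.2  18.2  63.4] 16.65
s -0.1096 lat 0.0009 z 0.2661 [-179.8  -20.3   71.9] F T 0.4 L 0.6 z 0.2 [-43.2  15.5  21.6 105.2  18.2  63.4] 16.65
321 s [-0.06265035 -0.04592788 -0.03160379] lat [-0.01714987 -0.00672205  0.00653989]
```

View pics/s5c.png

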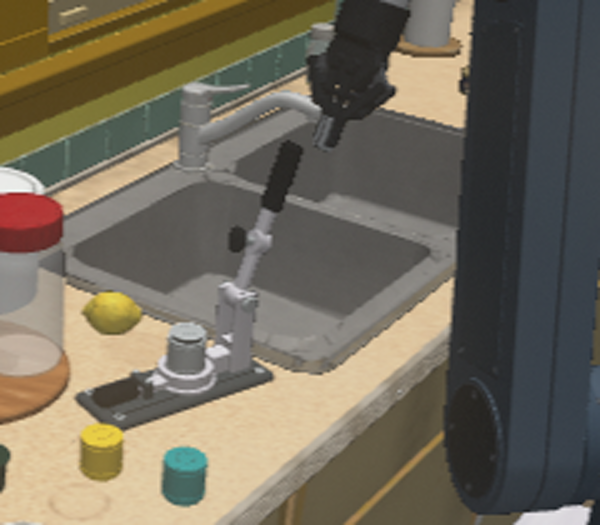

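The scene crop shows the closed fingers (325,130) behind the sleeve (285,175), and the capsule in the nest at (187,345). Next I'll work out the arc increments.

```bash
cat > arc.py <<'E'
import numpy as np
def tcp(q,phi,r=.165,a=.011):
    return np.array([r*np.cos(q)-.009*np.sin(q)-a*np.cos(phi),.105+r*np.sin(q)+.009*np.cos(q)-a*np.sin(phi)])
phi=lambda q:np.clip((q-.35)/(1.0-.35),0,1)*.35
p=np.array([-.1095,.2661]);f=.35
print('start',tcp(1.9,.35))
d=tcp(1.9,.35)-p;print('to start T,z',d,'tool dx,dz',d@[np.cos(f),np.sin(f)],d@[np.sin(f),-np.cos(f)])
Q=np.linspace(1.9,.3,25);pp=tcp(1.9,.35);ff=.35
for q in Q[1:]:
    n=tcp(q,phi(q));d=n-pp
    print('q %.2f'%q,'wy %.3f dx %.4f dz %.4f'%(phi(q)-ff,d@[np.cos(ff),np.sin(ff)],d@[np.sin(ff),-np.cos(ff)]),n.round(3))
    pp=n;ff=phi(q)
E
python3 arc.py; sed -i 's/71.9/69.9/g' st.py
```

```text
start [-0.07219258  0.25445803]
to start T,z [ 0.03730742 -0.01164197] tool dx,dz 0.03105356798552083 0.023728779414612954
q 1.83 wy 0.000 dx 0.0110 dz -0.0000 [-0.062  0.258]
q 1.77 wy 0.000 dx 0.0110 dz 0.0007 [-0.051  0.261]
q 1.70 wy 0.000 dx 0.0109 dz 0.0015 [-0.041  0.264]
q 1.63 wy 0.000 dx 0.0108 dz 0.0022 [-0.03   0.265]
q 1.57 wy 0.000 dx 0.0106 dz 0.0029 [-0.019  0.266]
q 1.50 wy 0.000 dx 0.0104 dz 0.0036 [-0.008  0.266]
q 1.43 wy 0.000 dx 0.0101 dz 0.0043 [0.003 0.266]
q 1.37 wy 0.000 dx 0.0098 dz 0.0050 [0.014 0.265]
q 1.30 wy 0.000 dx 0.0095 dz 0.0056 [0.025 0.263]
q 1.23 wy 0.000 dx 0.0091 dz 0.0062 [0.036 0.26 ]
q 1.17 wy 0.000 dx 0.0087 dz 0.0068 [0.046 0.256]
q 1.10 wy 0.000 dx 0.0082 dz 0.0074 [0.056 0.252]
q 1.03 wy 0.000 dx 0.0077 dz 0.0079 [0.066 0.248]
q 0.97 wy -0.018 dx 0.0071 dz 0.0082 [0.076 0.242]
q 0.90 wy -0.036 dx 0.0067 dz 0.0083 [0.085 0.237]
q 0.83 wy -0.036 dx 0.0065 dz 0.0085 [0.094 0.23 ]
q 0.77 wy -0.036 dx 0.0062 dz 0.0087 [0.102 0.224]
q 0.70 wy -0.036 dx 0.0059 dz 0.0089 [0.11  0.216]
q 0.63 wy -0.036 dx 0.0056 dz 0.0091 [0.117 0.208]
q 0.57 wy -0.036 dx 0.0053 dz 0.0093 [0.123 0.2  ]
q 0.50 wy -0.036 dx 0.0050 dz 0.0094 [0.13  0.191]
q 0.43 wy -0.036 dx 0.0047 dz 0.0096 [0.135 0.182]
q 0.37 wy -0.036 dx 0.0044 dz 0.0097 [0.14  0.172]
q 0.30 wy -0.009 dx 0.0041 dz 0.0101 [0.144 0.162]
```

>>> arm_command([
  [-0.012,0,0.033,0,0,0,-1],
  [0,0,0,0,-0.008,0,-1],
  [0,0,0,0,0,0,-1],
  [0,0,0,0,0,0,-1],
  [0,0,0,0,0,0,-1],
  [0,0,0,0,0,0,-1],
  [0,0,0,0,0,0,-1],
  [0,0,0,0,0,0,-1],
])

```text
clock: 17.75
tcp_pos: [0.497, -0.2452, 0.2658]
eef_rot: [-179.8, -20.3, 69.8]
wrist_force: [-0.6, 0.4, -0.3]
finger_gap: 0.0001
grasp_force: 0.0
```

```bash
python3 st.py
```

```text
s -0.1108 lat -0.0009 z 0.2658 [-179.8  -20.3   69.8] F T 0.2 L -0.7 z -0.3 [-43.8  13.6  19.3 104.3  18.5  64.9] 17.75
```

>>> arm_command([
  [0,0,0,0,0,0.0237,-1],
  [0,0,0,0.016,0,0,-1],
  [0,0,0,0.01,0,0,-1],
  [0,0,0,0.006,0,0,-1],
  [0,0,0,0.011,0,0,-1],
  [0,0,0,0.011,0,0.0007,-1],
  [0,0,0,0.0109,0,0.0015,-1],
  [0,0,0,0.0108,0,0.0022,-1],
])

```text
clock: 18.75
tcp_pos: [0.5249, -0.1687, 0.2663]
eef_rot: [-179.8, -20.3, 69.8]
wrist_force: [-1.5, -2.9, 1.6]
finger_gap: 0.0
grasp_force: 1.5
```

```bash
python3 st.py; python3 -c "
from h import *
c=cap('scene');W=cloud(c)
cv2.imwrite('pics/s6c.png',cv2.resize(c['pixels'][60:270,260:500,::-1],None,fx=2.5,fy=2.5,interpolation=2))"
```

```text
s -0.0294 lat -0.0009 z 0.2663 [-179.8  -20.3   69.8] F T -3.2 L -0.4 z 1.6 [-36.    9.9  15.1 101.2  19.5  73.1] 18.75
```

View pics/s6c.png

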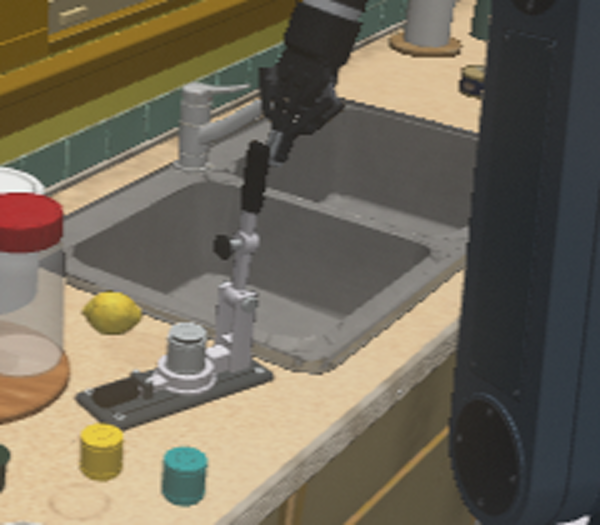

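The scene crop shows the fingers (280,140) pushing the sleeve (255,175) towards upright, with contact of about 3 N. I'm continuing along the arc.

>>> arm_command([
  [0,0,0,0.0106,0,0.0029,-1],
  [0,0,0,0.0104,0,0.0036,-1],
  [0,0,0,0.0101,0,0.0043,-1],
  [0,0,0,0.0098,0,0.005,-1],
  [0,0,0,0.0095,0,0.0056,-1],
  [0,0,0,0.0091,0,0.0062,-1],
  [0,0,0,0.0087,0,0.0068,-1],
  [0,0,0,0.0082,0,0.0074,-1],
])

```text
clock: 19.8
tcp_pos: [0.5544, -0.0876, 0.2528]
eef_rot: [-179.8, -20.3, 69.8]
wrist_force: [-2.3, -1.5, 0.7]
finger_gap: 0.0001
grasp_force: 1.4
```

```bash
python3 st.py
```

```text
s 0.0569 lat -0.0011 z 0.2528 [-179.8  -20.3   69.8] F T -2.2 L -1.7 z 0.7 [-27.2   7.7  11.1  96.3  20.1  82.4] 19.8
```

>>> arm_command([
  [0,0,0,0.0077,0,0.0079,-1],
  [0,-0.018,0,0.0071,0,0.0082,-1],
  [0,-0.036,0,0.0067,0,0.0083,-1],
  [0,-0.036,0,0.0065,0,0.0085,-1],
  [0,-0.036,0,0.0062,0,0.0087,-1],
  [0,-0.036,0,0.0059,0,0.0089,-1],
  [0,-0.036,0,0.0056,0,0.0091,-1],
  [0,0,0,0,0,0,-1],
])

```text
clock: 20.8
tcp_pos: [0.5751, -0.03, 0.2085]
eef_rot: [-179.8, -9.0, 70.0]
wrist_force: [-1.1, -1.9, 0.7]
finger_gap: 0.0002
grasp_force: 0.9
```

```bash
python3 st.py
```

```text
s 0.1181 lat -0.0014 z 0.2085 [-179.8   -9.    70. ] F T -2.2 L -0.4 z 0.7 [-14.6   8.3   8.6  89.7   9.   95.4] 20.8
```

>>> arm_command([
  [0,-0.036,0,0.0053,0,0.0093,-1],
  [0,-0.036,0,0.005,0,0.0094,-1],
  [0,-0.036,0,0.0047,0,0.0096,-1],
  [0,-0.036,0,0.0044,0,0.0097,-1],
  [0,-0.009,0,0.004,0,0.0101,-1],
  [0,0,0,0,0,0,-1],
  [0,0,0,0,0,0,-1],
  [0,0,0,0,0,0,-1],
])

```text
clock: 21.8
tcp_pos: [0.584, -0.0059, 0.1641]
eef_rot: [-179.8, -0.2, 69.9]
wrist_force: [-0.2, 1.2, 2.8]
finger_gap: 0.0002
grasp_force: 1.0
```

```bash
python3 st.py
```

```text
s 0.1438 lat -0.0014 z 0.1641 [-179.8   -0.2   69.9] F T 1.1 L -0.6 z 2.8 [ -7.3  11.4   7.5  86.2   0.3 102.8] 21.8
```

>>> arm_command([
  [0,0,0,0.001,0,0.003,-1],
  [0,0,0,0.001,0,0.003,-1],
  [0,0,0,0.001,0,0.002,-1],
  [0,0,0,0.001,0,0.001,-1],
  [0,0,0,0,0,0.001,-1],
  [0,0,0,0,0,0.001,-1],
  [0,0,0,0,0,0,-1],
  [0,0,0,0,0,0,-1],
])

```text
clock: 22.8
tcp_pos: [0.5854, -0.0022, 0.1526]
eef_rot: [-179.8, -0.2, 69.9]
wrist_force: [-1.5, -1.2, 2.3]
finger_gap: 0.0002
grasp_force: 0.9
```

>>> arm_command([
  [0,0,0,0.001,0,0.001,-1],
  [0,0,0,0.001,0,0.001,-1],
  [0,0,0,0,0,0.001,-1],
  [0,0,0,0,0,0.001,-1],
  [0,0,0,0,0,0.001,-1],
  [0,0,0,0,0,0,-1],
  [0,0,0,0,0,0,-1],
  [0,0,0,0,0,0,-1],
])

```text
clock: 23.8
tcp_pos: [0.5864, 0.0002, 0.1478]
eef_rot: [-179.8, -0.3, 69.9]
wrist_force: [0.6, 1.0, 2.7]
finger_gap: 0.0003
grasp_force: 1.0
```

>>> arm_command([
  [0,0,0,0.001,0,0.001,-1],
  [0,0,0,0,0,0.001,-1],
  [0,0,0,0,0,0.001,-1],
  [0,0,0,0,0,0.001,-1],
  [0,0,0,0,0,0.001,-1],
  [0,0,0,0,0,0,-1],
  [0,0,0,0,0,0,-1],
  [0,0,0,0,0,0,-1],
])

```text
clock: 24.8
tcp_pos: [0.5868, 0.001, 0.1444]
eef_rot: [-179.9, -0.3, 69.9]
wrist_force: [-0.9, -1.0, 8.0]
finger_gap: 0.0
grasp_force: 4.0
```

>>> arm_command([
  [0,0,0,0,0,0.0005,-1],
  [0,0,0,0,0,0.0005,-1],
  [0,0,0,0,0,0.0005,-1],
  [0,0,0,0,0,0.0005,-1],
  [0,0,0,0,0,0,-1],
  [0,0,0,0,0,0,-1],
  [0,0,0,0,0,0,-1],
  [0,0,0,0,0,0,-1],
])

```text
clock: 25.8
tcp_pos: [0.5869, 0.0012, 0.1434]
eef_rot: [-179.9, -0.3, 69.9]
wrist_force: [-2.0, 0.3, 10.9]
finger_gap: -0.0001
grasp_force: 5.5
```

>>> arm_command([
  [0,0,0,0,0,0.0005,-1],
  [0,0,0,0,0,0.0005,-1],
  [0,0,0,0,0,0.0005,-1],
  [0,0,0,0,0,0,-1],
  [0,0,0,0,0,0,-1],
  [0,0,0,0,0,0,-1],
  [0,0,0,0,0,0,-1],
  [0,0,0,0,0,0,-1],
])

```text
clock: 26.8
tcp_pos: [0.587, 0.0014, 0.1427]
eef_rot: [-180.0, -0.3, 69.9]
wrist_force: [-3.3, 1.7, 13.1]
finger_gap: 0.0001
grasp_force: 6.7
```

>>> arm_command([
  [0,0,0,0,0,0.0005,-1],
  [0,0,0,0,0,0.0005,-1],
  [0,0,0,0,0,0.0005,-1],
  [0,0,0,0,0,0,-1],
  [0,0,0,0,0,0,-1],
  [0,0,0,0,0,0,-1],
  [0,0,0,0,0,0,-1],
  [0,0,0,0,0,0,-1],
])

```text
clock: 27.8
tcp_pos: [0.5871, 0.0017, 0.1414]
eef_rot: [-180.0, -0.4, 69.9]
wrist_force: [-3.2, 1.3, 13.8]
finger_gap: -0.0004
grasp_force: 6.9
```

>>> arm_command([
  [0,0,0,0,0,0.0005,-1],
  [0,0,0,0,0,0.0005,-1],
  [0,0,0,0,0,0.0005,-1],
  [0,0,0,0,0,0,-1],
  [0,0,0,0,0,0,-1],
  [0,0,0,0,0,0,-1],
  [0,0,0,0,0,0,-1],
  [0,0,0,0,0,0,-1],
])

```text
clock: 28.8
tcp_pos: [0.5872, 0.0018, 0.1409]
eef_rot: [180.0, -0.4, 70.0]
wrist_force: [-5.2, 2.4, 16.5]
finger_gap: 0.0001
grasp_force: 8.2
```

>>> arm_command([
  [0,0,0,0,0,0.0005,-1],
  [0,0,0,0,0,0.0005,-1],
  [0,0,0,0,0,0,-1],
  [0,0,0,0,0,0,-1],
  [0,0,0,0,0,0,-1],
  [0,0,0,0,0,0,-1],
  [0,0,0,0,0,0,-1],
  [0,0,0,0,0,0,-1],
])

```text
clock: 29.8
tcp_pos: [0.5873, 0.0021, 0.1389]
eef_rot: [-180.0, -0.4, 70.0]
wrist_force: [-3.7, 3.2, 14.1]
finger_gap: -0.0003
grasp_force: 6.6
```

>>> arm_command([
  [0,0,0,0,0,0.0005,-1],
  [0,0,0,0,0,0.0005,-1],
  [0,0,0,0,0,0,-1],
  [0,0,0,0,0,0,-1],
  [0,0,0,0,0,0,-1],
  [0,0,0,0,0,0,-1],
  [0,0,0,0,0,0,-1],
  [0,0,0,0,0,0,-1],
])

```text
clock: 30.8
tcp_pos: [0.5863, 0.0008, 0.134]
eef_rot: [-179.8, -0.2, 69.9]
wrist_force: [0.0, 0.7, 2.5]
finger_gap: -0.0003
grasp_force: 1.0
```

The force dropped from 16 N to 2.5 N, so the lid has clicked. I'm backing off upwards to let the handle spring open.

>>> arm_command([
  [0,0,0,0,0,-0.02,-1],
  [0,0,0,0.005,0,-0.03,-1],
  [0,0,0,0.005,0,-0.04,-1],
  [0,0,0,0.005,0,-0.045,-1],
  [0,0,0,0.005,0,-0.045,-1],
  [0,0,0,0,0,-0.03,-1],
  [0,0,0,0,0,-0.01,-1],
  [0,0,0,0,0,0,-1],
])

```text
clock: 31.8
tcp_pos: [0.5938, 0.0183, 0.3536]
eef_rot: [-179.8, -0.2, 69.9]
wrist_force: [-0.6, 0.1, 0.7]
finger_gap: -0.0004
grasp_force: 0.0
```

>>> arm_command([
  [0,0,0,0,0,0,-1],
  [0,0,0,0,0,0,-1],
  [0,0,0,0,0,0,-1],
  [0,0,0,0,0,0,-1],
  [0,0,0,0,0,0,-1],
  [0,0,0,0,0,0,-1],
  [0,0,0,0,0,0,-1],
  [0,0,0,0,0,0,-1],
])

```text
clock: 32.8
tcp_pos: [0.5937, 0.0186, 0.3543]
eef_rot: [-179.8, -0.2, 69.9]
wrist_force: [-0.0, 0.1, -0.1]
finger_gap: -0.0003
grasp_force: 0.0
```

```bash
python3 st.py
python3 - <<'E'
from h import *
from st import T,L,H
for nm in('top','scene','wrist'):
    W=cloud(cap(nm))
    m=(W[...,2]>.06)&(W[...,2]<.095)&(np.hypot(W[...,0]-.56,W[...,1]+.076)<.02);P=W[m]
    if len(P): print(nm,'lid',len(P),np.median(P,0),np.percentile(P[:,2],[25,75,95]))
    m=(W[...,2]>.2)&(W[...,2]<.3)&(np.hypot(W[...,0]-.515,W[...,1]+.18)<.06);P=W[m]
    if len(P): print(nm,'handle',len(P),np.median((P[:,:2]-H)@T),np.median(P[:,2]),P[:,2].max())
E
```

```text
s 0.1702 lat -0.0006 z 0.3543 [-179.8   -0.2   69.9] F T 0.0 L -0.1 z -0.1 [ -4.8  18.7  38.4 109.8   0.2 105.3] 32.8
s 0.1702 lat -0.0006 z 0.3543 [-179.8   -0.2   69.9] F T 0.0 L -0.1 z -0.1 [ -4.8  18.7  38.4 109.8   0.2 105.3] 32.8
top handle 309 -0.046505300416425366 0.2642626203465008 0.28800223715036966
scene lid 83 [ 0.55792585 -0.07131379  0.07285256] [0.07087184 0.07392245 0.07552311]
scene handle 292 -0.04208034311705709 0.24594390230987662 0.2847440294258414
wrist lid 637 [ 0.56148109 -0.07360302  0.07278336] [0.07220656 0.07336969 0.07412936]
```

The lid top fell by 6 mm to z of about 0.074, so it is shut. The handle is back at rest, and the robot is clear of everything.

```bash
python3 -c "
from station import robot
print(robot.hand_in())"
```

```text
the job is handed in; nothing more can be done
None
```

I handed the job in at about 33 s: the capsule is home in the nest, the pliers clicked its lid shut at about 16 N, and the handle has sprung back open with the capsule still in the nest.

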